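# Lid the chisel case and fasten its hasp

## Task

The lid of the chisel case has been pushed under the low desk shelf: draw it out by its free end until the whole grip bar on it is clear of the shelf, and let it go on the desk. Then take it by the grip bar, lay it fully down in the recess of the case with its staple at the hasp's end, and swing the steel hasp over until it lies flat on the lid with the staple through its slot. Leave the plate, the hammer and the mug where they are.

Things in the scene. Friction and masses are not known exactly. Their poses are not given: they have to be found in the camera images.
- case: open wooden chisel case, fixed to the desk, 90 (x) x 254 (y) x 50 mm high; origin under its centre, on the desk. Walls 12 mm; its top has a recess 66 x 230 mm, 12 mm deep, where the lid lies on a ledge 38 mm above the origin, flush with the rim. The hasp is hinged at its -y end
- hasp (a joint): angle of the steel hasp, rad: 0 = closed, lying flat over the lid and pointing to the case's +y; pi/2 = upright; 2.7 = swung fully outwards. The hinge is stiff: it stays where it is left. The strap is 36 mm wide, 4 mm thick, 76 mm long from the hinge line, with a slot 20 mm wide from 24 to 60 mm from the hinge line
- hasp_hinge (a point): middle of the hasp's hinge line, which runs along the case's x; at (0, -132, 54) mm in the case's frame; axes as the case's
- hasp_tip (a point): middle of the hasp's solid end, 68 mm from the hinge line, at half thickness; its y axis points along the strap away from the hinge
- lid: loose wooden lid, 56 (x) x 220 (y) x 12 mm, 160 g; origin under its centre, z up. At its middle stands the grip bar, 14 (x) x 60 (y) mm, rising 26 mm above the lid's top. Near its -y end (the end that shows in front of the shelf at the start) stands a steel staple. In the case, its x and y point as the case's do
- lid_bar (a point): point in the lid's grip bar, on its middle line, 34 mm above the lid's underside (4 mm below the bar's top); axes as the lid's
- lid_staple (a point): top of the staple, an upright steel loop 15 mm along the lid's y, 5 mm thick in x, rising 16 mm above the lid's top, 90 mm from the lid's middle to -y
- shelf: low grey desk shelf, fixed, open towards its -x; origin on the desk, 100 mm in front of the middle of the front edge of its top board. Board 240 (x) x 200 (y) mm, underside 53 mm and top 68 mm above the desk, on side panels 12 mm thick; newspapers lie on it from 75 mm behind the front edge, up to 115 mm above the desk
- plate: bystander: white porcelain plate, 150 mm across, 18 mm high; origin under its centre
- hammer: bystander: small hammer, 200 mm long, lying along its x
- mug: bystander: white mug, 70 mm across, 70 mm high; origin under its centre
Not all that is in view belongs to the job. Leave any purple or turquoise look-alike of the lid alone.

How it is judged:
By the outcome, as a careful person would: the job done as asked, in the order asked, and still so for the second after the job is handed in, with the robot touching nothing.
It also fails if it takes over 72 s, if anything falls off the work surface, if the arm or the gripper's body presses on something with over 40 N, if the wrist force passes 120 N, or if a joint passes its speed limit or range.

## Robot

A 6-joint arm with a two-finger parallel gripper is mounted at the origin on the work surface. World frame = base frame: x ahead of the robot, y to its left, z up, the work surface at z = 0. Lengths are in m, angles in rad, forces in N, time in s.
With the tool pointing down it reaches from about 0.35 to 0.85 m from the base axis. Payload 8.1 kg.
Tool frame: the origin (TCP) lies at the very end of the fingers, on their centre line; the grasp point (between the pads) lies 19 mm behind it (grasp_offset is the distance from the TCP to the grasp point, in m); z points along the fingers, y is the line along which they close (so a half turn about z gives the same grasp; the last joint's range is limited). The gripper opens to 93 mm and grips with 3 to 60 N. Pads are 15 mm wide; open, the fingers measure 128 mm over their backs; the gripper's body (75 mm by 188 mm) begins 65 mm behind the grasp point.
Start: joints at [1.065, 0.13, 1.488, -0, 1.523, -0.085], TCP at [0.245, 0.548, 0.18] pointing down, gripper open.
Joint ranges: [-2.96, 2.96], [-0.89, 2.26], [0.02, 2.5], [-1.34, 4.48], [0, 2.73], [-2.66, 2.66]. Speed limits (rad/s): [2.39, 2.39, 2.79, 3.14, 3.14, 3.14].

## Interface

Orientations are given as [roll, pitch, yaw] about the fixed x, y, z axes, in that order (R = Rz(yaw) Ry(pitch) Rx(roll)).
In Python, from plant import state, capture, camera_model, sign_off, grasp_offset gives the robot as it stands.
- The arm moves only by the shell command python3 -m inch 'ROWS' [FORCE]. ROWS is JSON, a list of rows, each a list of 5 numbers: the shift along the tool's x, y, z in m, then the turn about the tool's z in rad, then the finger opening in m, from 0 to 0.093. In form: [[x, y, z, twist, claw], ...]. A call has exactly 8 rows; each row shifts and turns the commanded pose from where the row before left it, along the tool's axes as they then stand; what a row does not reach is not made up. A row lasts 1/8 s, in which the tool goes at most 62.5 mm and 10.7 degrees, less where a joint would pass 70% of its speed; a pose out of reach is approached as far as the arm can. A call with a gripper value outside its range is refused whole. The fingers move at their own pace and stop on an object; FORCE is the grip in N (left out, the last holds). Time passes only in rows, so rows that do not move let the fingers close, or fill a call up. It gives the time, the measured TCP pose, the force, the opening and the grip force at its end, in the units of the state.
- state(): the state, without advancing time (a new reading comes with each control period).
- capture(name): name is "side" or "top" or "wrist"; returns (picture, depth): 420x560x3 uint8, red, green, blue; 420x560 float32, m along the optical axis (not along the pixel's ray), 0 where there is no reading.
- camera_model(name): a dict with "intrinsics" (3x3 intrinsics, pixels), "world_from_camera" (4x4, takes a point from camera to world coordinates); the wrist camera has in their place "mount" (4x4, takes a point from camera to tool coordinates, whose origin is the TCP and whose axes are the flange's). Camera axes: x right, y up, looking along -z (the intrinsics and any distortion apply to the point x, -y, -z); pixel columns grow to the right and rows downward; lengths in m; the calibration is good to about 2 mm. The wrist camera is an equidistant fisheye: a pixel r from the principal point sees the ray r / f radians off the axis. A picture is of the moment at which its call begins: read the wrist's pose just before it. camera_model takes no time and is no camera call.
- sign_off(): hands the job in; it is judged then, once.
The state is a dict: "time": time; "joint_positions": joint angles; "qd": joint speeds; "tau": joint torques, N m; "tcp_pos": TCP position; "tool_rot": TCP orientation; "ft_force": force on the tool from outside, world axes, zero at the start; "torque": the same for the moment, N m; "width": opening from 0.0 (shut) to 1.0 (fully open); "finger_force": force on a finger pad.
Only numpy, scipy, OpenCV 4.12 (cv2) and the standard library are available. Lean on these libraries where they do the work, as an engineer would, in place of code of your own. Each camera call takes 0.05 s, during which the arm holds its last target. There are 200 camera calls.

## Working session

There is one attempt and no reset: what is moved stays moved. The work goes in short steps, Python scripts to look and compute and a shell command to move; the robot and the scene stay as the last step left them, time stands still between calls to the robot, and variables do not carry over. Pictures are saved under pics/ and viewed, at most 10 in all, crops included, and the job is handed in when it is done.

```bash
ls; mkdir -p pics
cat > h.py <<'E'
import numpy as np, cv2
from plant import state, capture, camera_model
from scipy.spatial.transform import Rotation as R
def world(name, depth, cm, px):
    K=np.array(cm["intrinsics"]);T=np.array(cm["world_from_camera"])
    out=[]
    for u,v in px:
        d=np.median(depth[int(v)-1:int(v)+2,int(u)-1:int(u)+2])
        p=np.array([(u-K[0,2])/K[0,0]*d,-(v-K[1,2])/K[1,1]*d,-d,1]); out.append((T@p)[:3])
    return np.array(out)
def grab(name,fn):
    p,d=capture(name); cv2.imwrite('pics/%s.png'%fn,p[:,:,::-1]); np.save('pics/%s.npy'%fn,d); return p,d
E
python3 - <<'E'
from h import *
s=state(); print(s)
for n in("side","top","wrist"):
    grab(n,n+"0"); print({k:np.round(v,4).tolist() if not isinstance(v,str) else v for k,v in camera_model(n).items()})
E
```

```text
pics
{'time': 0.0, 'joint_positions': array([ 1.06456515e+00,  1.31173515e-01,  1.48928739e+00,  2.87811983e-06,
        1.52301223e+00, -8.53702334e-02]), 'qd': array([ 0.00112549,  0.00053153, -0.00082264, -0.00036665,  0.00023136,
       -0.0008154 ]), 'tau': array([-5.02570892e-04, -5.59856057e+01, -4.91745114e+01,  7.65508530e-02,
        3.59406089e-02, -1.16504293e-04]), 'tcp_pos': array([0.24477114, 0.54708421, 0.17847571]), 'tool_rot': array([-3.13971927e+00, -1.63206234e-04,  2.72073141e+00]), 'ft_force': array([ 0.01980385,  0.10174613, -0.14910788]), 'torque': array([ 0.00104882, -0.04377096,  0.0184365 ]), 'finger_force': 0.0, 'width': 0.9989453438002456}
{'intrinsics': [[428.1738, 0.0, 277.5043], [0.0, 428.1738, 210.6684], [0.0, 0.0, 1.0]], 'world_from_camera': [[0.9758, 0.1232, -0.1807, 0.3143], [-0.2185, 0.5843, -0.7816, -0.7529], [0.0093, 0.8021, 0.5971, 0.6728], [0.0, 0.0, 0.0, 1.0]]}
{'intrinsics': [[484.4933, 0.0, 275.0832], [0.0, 484.4933, 209.2088], [0.0, 0.0, 1.0]], 'world_from_camera': [[-0.0016, 0.9947, -0.1024, 0.3767], [-1.0, -0.0022, -0.0058, 0.0323], [-0.006, 0.1024, 0.9947, 1.3831], [0.0, 0.0, 0.0, 1.0]]}
{'intrinsics': [[325.1923, 0.0, 284.279], [0.0, 325.1923, 213.551], [0.0, 0.0, 1.0]], 'mount': [[-0.0003, 0.9572, 0.2894, 0.0804], [1.0, -0.0001, 0.0012, -0.0003], [0.0011, 0.2894, -0.9572, -0.205], [0.0, 0.0, 0.0, 1.0]]}
```

View pics/top0.png

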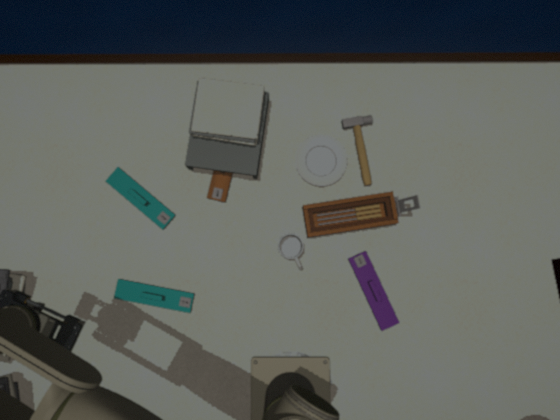

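View pics/side0.png

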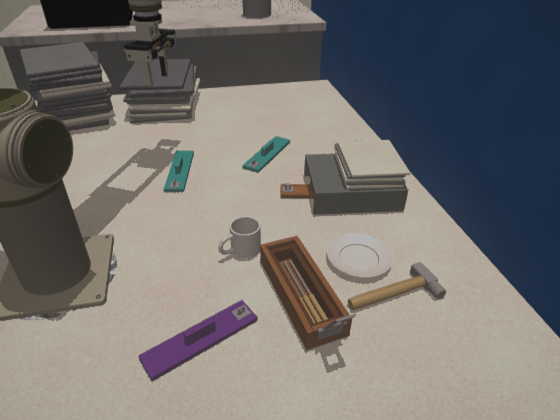

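The top view shows the shelf's front edge from (187,168) to (258,176). The brown lid end sticks out at (208–232, 170–201) with its staple near (217,193). The case runs (303–397, 193–237) with the hasp at its right end near (408,205). The hammer, plate and mug are all nearby.

Run:
```python
from h import *
p=cv2.imread('pics/top0.png')
g=lambda im:np.clip(255*(im/255.)**0.6,0,255).astype('uint8')
a=cv2.resize(g(p[150:215,180:270]),(800,578),interpolation=cv2.INTER_CUBIC)[:, :]
b=cv2.resize(g(p[185:245,295:425]),None,fx=6.15,fy=6.15,interpolation=cv2.INTER_CUBIC)
a=cv2.resize(g(p[160:206,180:270]),None,fx=4.5,fy=4.5,interpolation=cv2.INTER_CUBIC)
o=np.zeros((600,800,3),'uint8'); o[:a.shape[0],:a.shape[1]]=a; o[220:220+b.shape[0],:b.shape[1]]=b
cv2.imwrite('pics/crop1.png',o); print(a.shape,b.shape)
```

```text
(207, 405, 3) (369, 800, 3)
```

View pics/crop1.png

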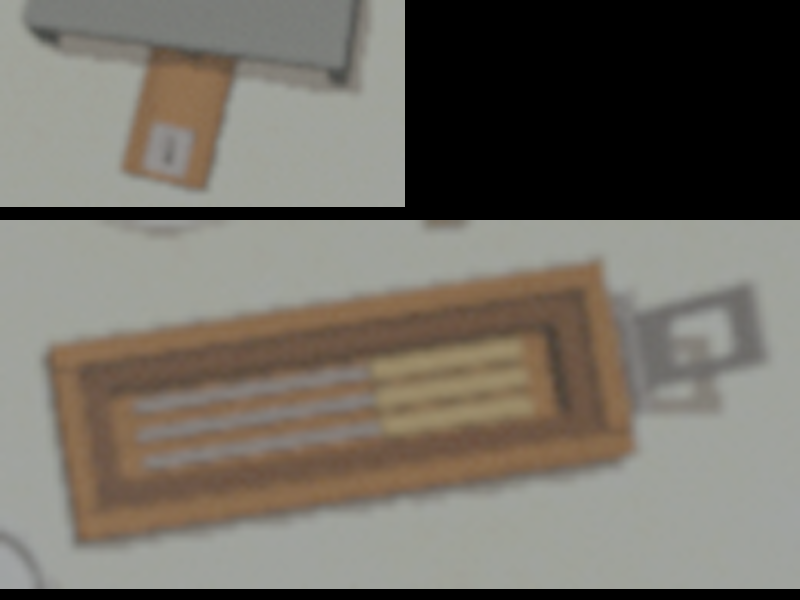

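The crop shows the lid's near corners at (125,172) and (207,188), its staple plate around (168,150), the case rim corners at (50,352), (600,263), (635,452) and (78,543), and the hasp tip at about (760,323).

```bash
cat >> h.py <<'E'
def onplane(name,px,z):
    cm=camera_model(name);K=np.array(cm["intrinsics"]);T=np.array(cm["world_from_camera"]);out=[]
    for u,v in px:
        r=T[:3,:3]@np.array([(u-K[0,2])/K[0,0],-(v-K[1,2])/K[1,1],-1]); o=T[:3,3]; out.append(o+r*(z-o[2])/r[2])
    return np.array(out)
E
python3 - <<'E'
from h import *
np.set_printoptions(precision=4,suppress=True)
d=np.load('pics/top0.npy');cm=camera_model('top')
L=np.array([(125,172),(207,188),(152,52),(238,60),(168,150),(165,110)])/4.5+[180,160]
C=(np.array([(50,352),(600,263),(635,452),(78,543),(760,323),(640,350)])-[0,220])/6.15+[295,185]
print('lid',onplane('top',L,.012)); print('depth',world('top',d,cm,L))
c=onplane('top',C[:4],.05); print('case',c,c.mean(0)); print('hasp tip',onplane('top',C[4:],.054)); 
y=(c[0]+c[3]-c[1]-c[2]); x=(c[0]+c[1]-c[2]-c[3]);print('yaw from y axis',np.degrees(np.arctan2(-y[0],y[1])),'x',np.degrees(np.arctan2(x[1],x[0])), np.linalg.norm(y)/2,np.linalg.norm(x)/2)
print(world('top',d,cm,C[4:]), world('top',d,cm,(C[:4]-C[:4].mean(0))*.95+C[:4].mean(0))) 
S=np.array([(187,168),(258,176)]); print('shelf',onplane('top',S,.068))
# side depth: hasp and lid via depth cloud
d2=np.load('pics/side0.npy');cm2=camera_model('side')
print('side', world('side',d2,cm2,[(332,357),(326,346),(345,318),(266,246),(297,239),(321,341),(283,191),(292,191),(290,185),(300,191)]))
E
```

```text
lid [[0.5498 0.2324 0.012 ]
 [0.5395 0.1803 0.012 ]
 [0.6269 0.2161 0.012 ]
 [0.6216 0.1612 0.012 ]
 [0.5638 0.2052 0.012 ]
 [0.5895 0.2074 0.012 ]]
depth [[0.551  0.2337 0.0027]
 [0.5404 0.1811 0.0042]
 [0.6278 0.2168 0.0068]
 [0.6212 0.161  0.014 ]
 [0.5622 0.2038 0.0237]
 [0.5895 0.2075 0.0116]]
case [[ 0.5214 -0.0375  0.05  ]
 [ 0.5612 -0.2856  0.05  ]
 [ 0.4758 -0.299   0.05  ]
 [ 0.4355 -0.0494  0.05  ]] [ 0.4985 -0.1679  0.05  ]
hasp tip [[ 0.5334 -0.3556  0.054 ]
 [ 0.5213 -0.3015  0.054 ]]
yaw from y axis 9.136516292056752 x 8.389024238653011 0.252104900107985 0.08658294199605707
[[ 0.5256 -0.3364  0.1198]
 [ 0.5207 -0.3001  0.0598]] [[ 0.5202 -0.044   0.0506]
 [ 0.5579 -0.2794  0.0513]
 [ 0.4769 -0.2925  0.0499]
 [ 0.4388 -0.0555  0.0467]]
shelf [[0.6268 0.2826 0.068 ]
 [0.604  0.0868 0.068 ]]
side [[ 0.5175 -0.3245  0.0002]
 [ 0.5142 -0.2996 -0.0002]
 [ 0.5253 -0.3354  0.1191]
 [ 0.4499 -0.0582  0.0493]
 [ 0.5218 -0.0519  0.0514]
 [ 0.5047 -0.2959  0.0125]
 [ 0.5485  0.1958  0.0133]
 [ 0.573   0.1917  0.0126]
 [ 0.5703  0.2047  0.0243]
 [ 0.5948  0.1878  0.0121]]
```

```bash
python3 -m inch '[[-0.054,-0.023,0,0,0.093],[-0.054,-0.023,0,0,0.093],[-0.054,-0.023,0,0,0.093],[-0.054,-0.023,0,0,0.093],[-0.054,-0.023,0,0,0.093],[-0.054,-0.023,0,0,0.093],[-0.054,-0.023,0,0,0.093],[-0.054,-0.023,0,0,0.093]]' 20
for i in 1 ; do python3 -m inch '[[0,0,0,0.183,0.093],[0,0,0,0.183,0.093],[0,0,0,0.183,0.093],[0,0,0,0.183,0.093],[0,0,0,0.183,0.093],[0,0,0,0.183,0.093],[0,0,0,0.183,0.093],[0,0,0,0.183,0.093]]'; done
python3 -m inch '[[0,0,0,0.183,0.06],[0,0,0,0.183,0.06],[0,0,0,0.183,0.06],[0,0,0,0.183,0.06],[0,0,0,0.183,0.06],[0,0,0,0.183,0.06],[0,0,0,0.183,0.06],[0,0,0,0.183,0.06]]'
cat >> h.py <<'E'
def wristrays(px,s):
    cm=camera_model('wrist');K=np.array(cm["intrinsics"]);M=np.array(cm["mount"])
    W=np.eye(4);W[:3,:3]=R.from_euler('xyz',s['tool_rot']).as_matrix();W[:3,3]=s['tcp_pos'];T=W@M
    out=[]
    for u,v in px:
        a=np.array([u-K[0,2],-(v-K[1,2])]);r=np.linalg.norm(a);th=r/K[0,0];k=np.sin(th)/max(r,1e-9)
        out.append(T[:3,:3]@np.array([a[0]*k,a[1]*k,-np.cos(th)]))
    return T[:3,3],np.array(out)
def wplane(px,s,z):
    o,r=wristrays(px,s); return o+r*((z-o[2])/r[:,2])[:,None]
def look(fn,gam=0.7):
    import pickle
    s=state();p,d=grab('wrist',fn);pickle.dump(s,open('pics/%s.pkl'%fn,'wb'))
    q=(255*(p[:,:,::-1]/255.)**gam).astype('uint8'); cv2.imwrite('pics/%s_v.png'%fn,cv2.resize(q,(800,600),interpolation=cv2.INTER_CUBIC)); return s
E
python3 -c "
from h import *
s=look('w1');print(s['tcp_pos'],np.degrees(s['tool_rot']),s['joint_positions'])"
```

```text
time: 1.15
tcp_pos: [0.5651, 0.2016, 0.1793]
tool_rot: [-3.142, -0.0, 2.721]
ft_force: [0.8, 0.6, -0.8]
width: 1.002
finger_force: 0.0
time: 2.15
tcp_pos: [0.564, 0.2032, 0.1791]
tool_rot: [-3.141, 0.0, 1.251]
ft_force: [-0.3, -0.7, 0.4]
width: 0.998
finger_force: 0.0
time: 3.15
tcp_pos: [0.564, 0.2032, 0.1791]
tool_rot: [3.141, 0.001, -0.213]
ft_force: [-0.0, -0.7, 0.2]
width: 0.646
finger_force: 0.0
[0.56396796 0.20317521 0.17908097] [ 1.79978574e+02  3.96660801e-02 -1.22184769e+01] [ 2.60281972e-01  1.29976768e-01  1.48948658e+00 -1.71101114e-05
  1.52291597e+00  2.04433165e+00]
```

View pics/w1_v.png

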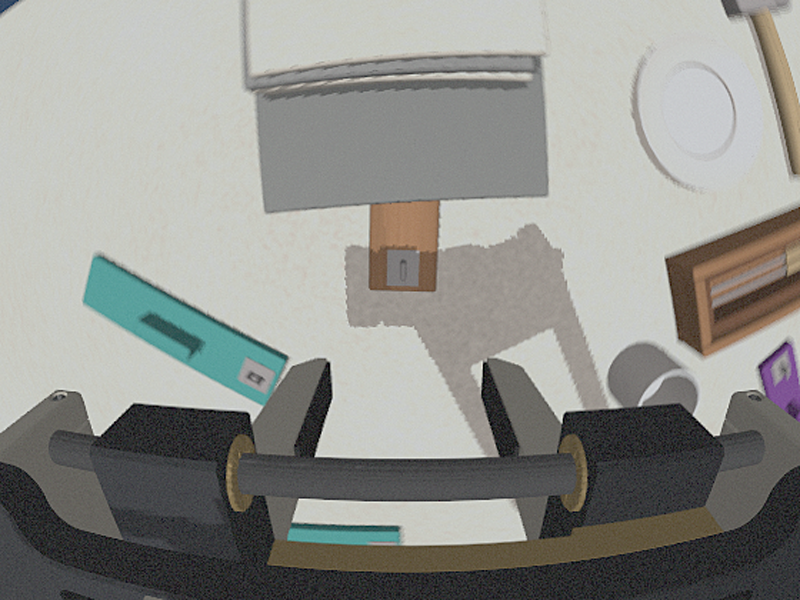

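The wrist view shows the lid's near end corners at (369,290) and (436,291) and the staple slot at (403,268). The lid lines up with the tool axis, and the shelf's front edge runs from (265,212) to (548,196).

Run:
```python
from h import *; import pickle
np.set_printoptions(precision=4,suppress=True)
s=pickle.load(open('pics/w1.pkl','rb'))
k=1/1.42857
px=np.array([(369,290),(436,291),(370,204),(440,200)])*k
c=wplane(px,s,.012);print(c); 
print('yaw sides',[np.degrees(np.arctan2(*(c[j]-c[i])[1::-1])) for i,j in((0,2),(1,3))],'width',np.linalg.norm(c[0]-c[1]), 'end',(c[0]+c[1])/2)
print('staple',wplane(np.array([(403,268)])*k,s,.022), 'shelf',wplane(np.array([(265,212),(548,196)])*k,s,.068))
# triangulate staple plate centre with top cam
for z in(0,.012,.024): print(z,wplane(px[:2],s,z)[:,:2].ravel(), onplane('top',np.array([(125,172),(207,188)])/4.5+[180,160],z)[:,:2].ravel())
```

```text
[[0.5523 0.2364 0.012 ]
 [0.5396 0.1822 0.012 ]
 [0.6215 0.2193 0.012 ]
 [0.6128 0.1641 0.012 ]]
yaw sides [np.float64(-13.838817491335627), np.float64(-13.899345747591658)] width 0.055657439728730336 end [0.546  0.2093 0.012 ]
staple [[0.5666 0.2043 0.022 ]] shelf [[0.637  0.2875 0.068 ]
 [0.6062 0.0922 0.068 ]]
0 [0.5494 0.238  0.5363 0.1821] [0.5513 0.2341 0.5409 0.1815]
0.012 [0.5523 0.2364 0.5396 0.1822] [0.5498 0.2324 0.5395 0.1803]
0.024 [0.5552 0.2348 0.543  0.1823] [0.5483 0.2306 0.5381 0.179 ]
```

```bash
python3 -m inch '[[0.0015,0,0.03,0.02,0.04],[0,0,0.03,0,0.04],[0,0,0.03,0,0.04],[0,0,0.03,0,0.04],[0,0,0.022,0,0.04],[0,0,0.012,0,0.04],[0,0,0.0085,0,0.04],[0,0,0,0,0.04]]' 25
python3 -m inch '[[0,0,0,0,0],[0,0,0,0,0],[0,0,0,0,0],[0,0,0,0,0],[0,0,0,0,0],[0,0,0,0,0],[0,0,0,0,0],[0,0,0,0,0]]' 25
```

```text
time: 4.2
tcp_pos: [0.5656, 0.2029, 0.0169]
tool_rot: [3.141, 0.0, -0.227]
ft_force: [0.7, 0.2, 0.2]
width: 0.429
finger_force: 0.0
time: 5.2
tcp_pos: [0.5657, 0.2029, 0.017]
tool_rot: [3.142, 0.0, -0.227]
ft_force: [0.3, -0.3, -0.1]
width: 0.004
finger_force: 0.0
```

Run:
```python
from h import *
look('w2'); p,d=grab('side','side2')
a=cv2.imread('pics/w2_v.png')[180:480,250:560]; b=p[150:230,250:350,::-1]
b=(255*(b/255.)**.8).astype('uint8')
o=np.zeros((600,800,3),'uint8'); a=cv2.resize(a,(400,387)); o[:387,:400]=a; b=cv2.resize(b,(400,320),interpolation=cv2.INTER_CUBIC); o[:320,400:]=b
cv2.imwrite('pics/c2.png',o)
```

```text
(no output)
```

View pics/c2.png

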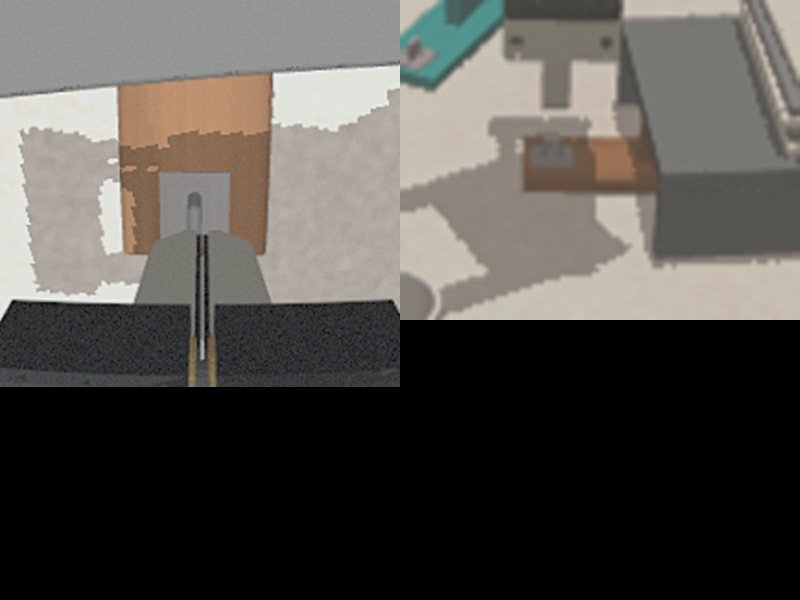

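The fingers closed short of the staple: in the wrist part of the crop the tips, at (200,235), sit just below it. In the side part the tip, at (555,105), seems to hang above the staple at (555,150). I'll measure this.

Run:
```python
from h import *; import pickle
np.set_printoptions(precision=4,suppress=True)
d=np.load('pics/side2.npy');cm=camera_model('side')
print('side depth tip..',world('side',d,cm,[(289,175),(289,172),(289,169),(288,187),(283,191),(288,190)]))
s=pickle.load(open('pics/w2.pkl','rb'));print(s['tcp_pos'],s['tool_rot'])
# project TCP into side
K=np.array(cm['intrinsics']);T=np.array(cm['world_from_camera'])
q=np.linalg.inv(T)@np.r_[s['tcp_pos'],1];print('tcp in side',K[0,0]*q[0]/-q[2]+K[0,2],-K[1,1]*q[1]/-q[2]+K[1,2])
k=.7; f=lambda x,y:((250+x*310/400)*k,(180+y*300/387)*k)
dw=np.load('pics/w2.npy')
for n,(x,y) in dict(tipL=(185,238),tipR=(225,238),staple=(194,196),plateTL=(160,173),plateTR=(229,173),endL=(124,254),endR=(267,254)).items():
    px=f(x,y);o,r=wristrays([px],s);z=dw[int(px[1]),int(px[0])]
    M=np.array(camera_model('wrist')['mount']);W=R.from_euler('xyz',s['tool_rot']).as_matrix()@M[:3,:3]
    c=W.T@r[0]; print(n,o+r[0]*z/-c[2], 'on .012',wplane([px],s,.012)[0])
```

```text
side depth tip.. [[0.5623 0.1885 0.0676]
 [0.5618 0.1874 0.0777]
 [0.5618 0.1885 0.0862]
 [0.5662 0.2103 0.0147]
 [0.5485 0.1956 0.0134]
 [0.5626 0.1955 0.0148]]
[0.5657 0.2029 0.017 ] [ 3.1415  0.     -0.2272]
tcp in side 288.4808898821185 187.7460459042085
tipL [0.5763 0.2048 0.0632] on .012 [0.5542 0.2114 0.012 ]
tipR [0.5732 0.1936 0.0622] on .012 [0.5508 0.1965 0.012 ]
staple [0.5727 0.2034 0.0192] on .012 [0.5702 0.2041 0.012 ]
plateTL [0.5815 0.2144 0.0111] on .012 [0.5818 0.2143 0.012 ]
plateTR [0.5762 0.1895 0.0125] on .012 [0.576  0.1895 0.012 ]
endL [0.5521 0.2366 0.0105] on .012 [0.5528 0.2363 0.012 ]
endR [0.5346 0.1819 0.0005] on .012 [0.5403 0.182  0.012 ]
```

Run:
```python
from h import *; import pickle
from plant import grasp_offset
np.set_printoptions(precision=4,suppress=True)
print('go',grasp_offset)
cm=camera_model('wrist');M=np.array(cm['mount']);K=cm['intrinsics']
for fn in('w1','w2'):
    d=np.load('pics/%s.npy'%fn);v,u=np.mgrid[0:420,0:560]
    a=(u-K[0][2]);b=-(v-K[1][2]);r=np.hypot(a,b)+1e-9;th=r/K[0][0]
    k=d/np.cos(th)*np.sin(th)/r
    P=np.stack([a*k,b*k,-d],-1)@M[:3,:3].T+M[:3,3]
    m=(d>0)&(abs(P[...,0])<.03)&(abs(P[...,1])<.06)&(P[...,2]<.0 if fn=='w2' else P[...,2]<.06)
    Q=P[m];print(fn,len(Q),'max z',np.percentile(Q[:,2],[50,90,98,99.9]),'y',Q[:,1].min(),Q[:,1].max(),'x',Q[:,0].min(),Q[:,0].max())
s=pickle.load(open('pics/w2.pkl','rb'));print(s['joint_positions'])
```

```text
go 0.0188
w1 38364 max z [-0.1497 -0.0884 -0.0539 -0.0402] y -0.059964910711067125 0.05998017077986207 x -0.00977098861602163 0.029999254575970448
w2 31833 max z [-0.1534 -0.1396 -0.0534 -0.0074] y -0.05999272987932539 0.05999893797809668 x -0.007682697708205774 0.02999970943885351
[ 0.2592  0.2652  1.6419 -0.      1.2346  2.0571]
```

Both cameras put the visible fingertips about 46 mm behind the reported TCP, and nothing was felt where the staple stands. I'll check by lowering gently with the fingers open.

```bash
python3 -m inch '[[0,0,0,0,0.035],[0,0,0,0,0.035],[0,0,0,0,0.035],[0,0,0.001,0,0.035],[0,0,0.001,0,0.035],[0,0,0.001,0,0.035],[0,0,0.001,0,0.035],[0,0,0,0,0.035]]'
python3 -m inch '[[0,0,0.001,0,0.035],[0,0,0.001,0,0.035],[0,0,0.001,0,0.035],[0,0,0,0,0.035],[0,0,0.001,0,0.035],[0,0,0.001,0,0.035],[0,0,0.001,0,0.035],[0,0,0,0,0.035]]'
```

```text
time: 6.3
tcp_pos: [0.5656, 0.2029, 0.0129]
tool_rot: [3.142, 0.0, -0.227]
ft_force: [-0.7, -0.0, 0.3]
width: 0.374
finger_force: 0.0
time: 7.3
tcp_pos: [0.5656, 0.2029, 0.0069]
tool_rot: [3.141, 0.0, -0.227]
ft_force: [0.8, -0.2, -0.0]
width: 0.377
finger_force: 0.0
```

The TCP reads 7 mm with no contact on the 12 mm lid, so the real fingertips are about 46 mm above the reported TCP. From here I use the measured tip. I'll back off a little from the shelf, go lower and measure the tips again.

```bash
python3 -m inch '[[-0.003,0,0,0,0.035],[-0.003,0,0,0,0.035],[0,0,0.004,0,0.035],[0,0,0.004,0,0.035],[0,0,0.004,0,0.035],[0,0,0.004,0,0.035],[0,0,0.004,0,0.035],[0,0,0,0,0.035]]'
python3 - <<'E'
from h import *
np.set_printoptions(precision=4,suppress=True)
s=state();p,d=grab('side','side3');cm=camera_model('side')
for u in (284,286,288,290,292): print(u,[np.round(world('side',d,cm,[(u,v)])[0],3).tolist() for v in range(172,192,3)])
b=p[140:215,250:350,::-1];b=(255*(b/255.)**.8).astype('uint8')
cv2.imwrite('pics/c3.png',cv2.resize(b,(800,600),interpolation=cv2.INTER_CUBIC)); print(s['tcp_pos'],s['ft_force'])
E
```

```text
time: 8.3
tcp_pos: [0.5595, 0.2042, -0.0135]
tool_rot: [3.141, 0.001, -0.227]
ft_force: [-0.5, 0.3, 0.3]
width: 0.378
finger_force: 0.0
284 [[0.532, 0.122, 0.121], [0.532, 0.122, 0.112], [0.545, 0.172, 0.071], [0.545, 0.173, 0.061], [0.545, 0.173, 0.051], [0.546, 0.174, 0.041], [0.552, 0.198, 0.015]]
286 [[0.537, 0.121, 0.121], [0.537, 0.12, 0.112], [0.55, 0.171, 0.071], [0.55, 0.172, 0.061], [0.55, 0.171, 0.052], [0.551, 0.173, 0.041], [0.557, 0.196, 0.015]]
288 [[0.542, 0.12, 0.12], [0.542, 0.12, 0.112], [0.555, 0.171, 0.07], [0.555, 0.17, 0.061], [0.555, 0.168, 0.053], [0.556, 0.171, 0.041], [0.562, 0.194, 0.016]]
290 [[0.546, 0.119, 0.121], [0.547, 0.12, 0.112], [0.588, 0.275, 0.001], [0.584, 0.259, 0.001], [0.57, 0.205, 0.028], [0.57, 0.204, 0.018], [0.568, 0.196, 0.014]]
292 [[0.551, 0.118, 0.121], [0.551, 0.118, 0.112], [0.595, 0.276, -0.0], [0.59, 0.259, 0.001], [0.582, 0.228, 0.011], [0.578, 0.21, 0.013], [0.574, 0.196, 0.013]]
[ 0.5595  0.2042 -0.0135] [-0.535   0.3123  0.3351]
```

View pics/c3.png

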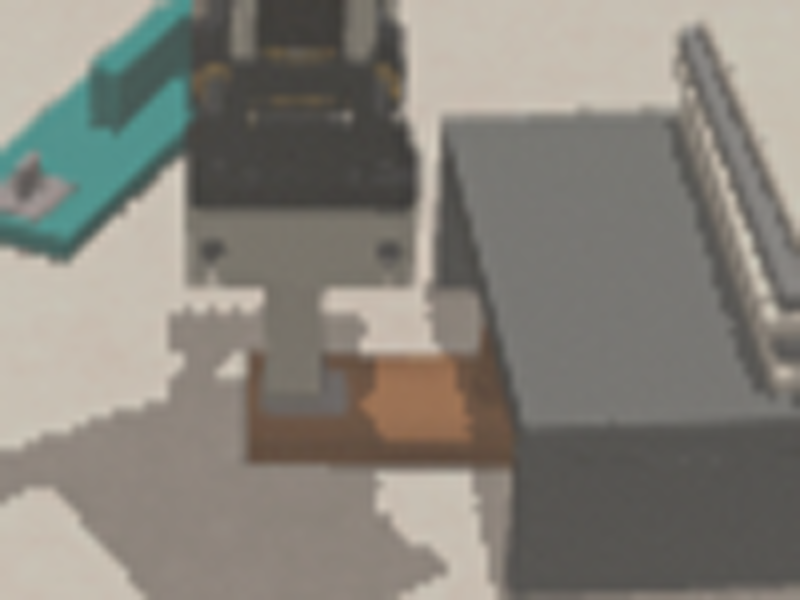

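The crop shows the tips at about z = 33 mm just above the staple plate while the TCP reads −13.5 mm, which confirms the 46 mm offset. The body's underside is about 75 mm above the tips, so it clears the 68 mm shelf.

```bash
python3 -m inch '[[0.003,0,0.003,0,0.035],[0,0,0.003,0,0.035],[0,0,0.003,0,0.035],[0,0,0.002,0,0.035],[0,0,0.002,0,0.035],[0,0,0.001,0,0.035],[0,0,0.001,0,0.035],[0,0,0,0,0.035]]'
python3 -m inch '[[0,0,0,0,0],[0,0,0,0,0],[0,0,0,0,0],[0,0,0,0,0],[0,0,0,0,0],[0,0,0,0,0],[0,0,0,0,0],[0,0,0,0,0]]' 25
```

```text
time: 9.35
tcp_pos: [0.5627, 0.2036, -0.0268]
tool_rot: [3.141, 0.0, -0.227]
ft_force: [-5.7, -2.0, 11.2]
width: 0.375
finger_force: 5.3
time: 10.35
tcp_pos: [0.564, 0.2042, -0.0268]
tool_rot: [-3.14, -0.002, -0.227]
ft_force: [0.1, 2.0, 6.3]
width: 0.05
finger_force: 25.8
```

```bash
python3 -m inch '[[0,0,-0.001,0,0],[-0.004,0,-0.001,0,0],[-0.01,0,0,0,0],[-0.015,0,0,0,0],[-0.015,0,0,0,0],[-0.015,0,0,0,0],[-0.015,0,0,0,0],[-0.01,0,0,0,0]]'
python3 -m inch '[[-0.008,0,0,0,0],[-0.006,0,0,0,0],[-0.003,0,0,0,0],[0,0,0,0,0],[0,0,0,0,0.035],[0,0,0,0,0.035],[0,0,0,0,0.035],[0,0,-0.001,0,0.035]]'
python3 - <<'E'
from h import *
p,d=grab('top','top4')
b=p[140:250,170:316,::-1];b=(255*(b/255.)**.6).astype('uint8')
cv2.imwrite('pics/c4.png',cv2.resize(b,None,fx=5,fy=5,interpolation=cv2.INTER_CUBIC))
E
```

```text
time: 11.35
tcp_pos: [0.4798, 0.2228, -0.026]
tool_rot: [3.142, 0.0, -0.227]
ft_force: [0.7, 0.2, -1.0]
width: 0.049
finger_force: 26.1
time: 12.35
tcp_pos: [0.4644, 0.2263, -0.025]
tool_rot: [3.142, 0.0, -0.227]
ft_force: [-0.0, 0.0, 0.6]
width: 0.369
finger_force: 0.0
```

```bash
python3 -m inch '[[0,0,-0.02,0,0.035],[0,0,-0.03,0,0.035],[0,0,-0.04,0,0.05],[0.02,0,-0.03,0,0.05],[0.02,0,-0.03,0,0.05],[0.02,0,0,0,0.05],[0.01,0,0,0,0.05],[0,0,0,0,0.05]]'
python3 -c "
from h import *
s=look('w5');print(s['tcp_pos'],np.degrees(s['tool_rot']))"
```

```text
time: 13.4
tcp_pos: [0.5322, 0.2103, 0.1242]
tool_rot: [3.141, 0.001, -0.228]
ft_force: [-0.3, -0.7, 0.6]
width: 0.537
finger_force: 0.0
[0.5322024  0.21031212 0.12416955] [ 1.79958681e+02  8.12760208e-02 -1.30490035e+01]
```

View pics/w5_v.png

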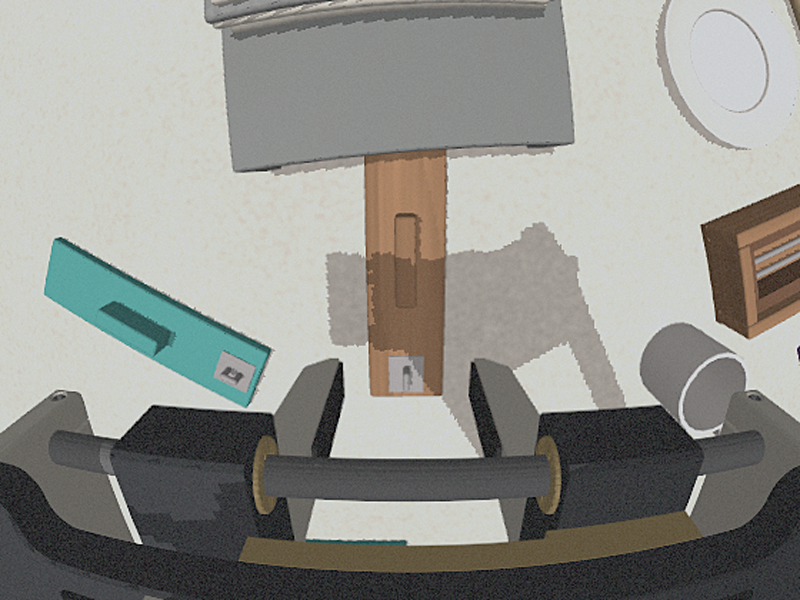

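The lid is out: the whole grip bar, (395–417, 213–307), lies well in front of the shelf edge at row ~157. The near end of the lid is at (370–443, 396).

Run:
```python
from h import *; import pickle
np.set_printoptions(precision=4,suppress=True)
s=pickle.load(open('pics/w5.pkl','rb')); k=.7
b=wplane(np.array([(395,307),(415,307),(395,215),(417,215)])*k,s,.038); print('bar top',b,b.mean(0),np.linalg.norm(b[0]-b[2]),np.linalg.norm(b[0]-b[1]))
l=wplane(np.array([(371,396),(442,396),(366,156),(446,152)])*k,s,.012);print('lid',l)
print([np.degrees(np.arctan2(*(q[j]-q[i])[1::-1])) for q in(b,l) for i,j in((0,2),(1,3))],'end',l[:2].mean(0))
e=l[:2].mean(0); a=np.radians(-13); print('centre from end',e[:2]+.11*np.array([np.cos(a),np.sin(a)]))
# two-view height of the bar: top camera depth & pixels of wrist depth
d=np.load('pics/w5.npy');M=np.array(camera_model('wrist')['mount']);W=R.from_euler('xyz',s['tool_rot']).as_matrix()@M[:3,:3]
for x,y in((406,230),(406,260),(406,300),(380,230),(430,230),(430,340)):
    px=(x*k,y*k);o,r=wristrays([px],s);print(o+r[0]*d[int(px[1]),int(px[0])]/-(W.T@r[0])[2])
```

```text
bar top [[0.5255 0.2186 0.038 ]
 [0.5225 0.2058 0.038 ]
 [0.5841 0.2046 0.038 ]
 [0.581  0.1912 0.038 ]] [0.5533 0.2051 0.038 ] 0.060242139426260756 0.013114527811244373
lid [[0.4522 0.2558 0.012 ]
 [0.4398 0.2025 0.012 ]
 [0.6256 0.2155 0.012 ]
 [0.6161 0.1625 0.012 ]]
[np.float64(-13.379141554383583), np.float64(-14.001765488054874), np.float64(-13.08717580291767), np.float64(-12.795993370579048)] end [0.446  0.2292 0.012 ]
centre from end [0.5532 0.2044]
[0.5732 0.2001 0.0377]
[0.5545 0.2044 0.0385]
[0.5285 0.2105 0.0379]
[0.5739 0.2183 0.0114]
[0.5662 0.1848 0.0124]
[0.4873 0.2019 0.0116]
```

```bash
python3 -m inch '[[0.011,0,0.02,0,0.05],[0.011,0,0.03,0,0.05],[0,0,0.035,0,0.05],[0,0,0.03,0,0.05],[0,0,0.018,0,0.05],[0,0,0.01,0,0.05],[0,0,0.005,0,0.05],[0,0,0,0,0.05]]'
python3 -m inch '[[0,0,0,0,0],[0,0,0,0,0],[0,0,0,0,0],[0,0,0,0,0],[0,0,0,0,0],[0,0,0,0,0],[0,0,0,0,0],[0,0,0,0,0]]' 35
```

```text
time: 14.45
tcp_pos: [0.5544, 0.2059, -0.0224]
tool_rot: [-3.141, -0.001, -0.227]
ft_force: [0.6, 0.2, 0.8]
width: 0.538
finger_force: 0.0
time: 15.45
tcp_pos: [0.5541, 0.2057, -0.0228]
tool_rot: [-3.142, -0.0, -0.227]
ft_force: [0.1, 0.3, 2.0]
width: 0.148
finger_force: 35.0
```

Gripped at 13.8 mm, which matches the bar. The far 45 mm of the lid is still under the board, so I'll slide it fully out low before lifting.

```bash
python3 -m inch '[[0,0,-0.004,0,0],[-0.01,0,0,0,0],[-0.015,0,0,0,0],[-0.015,0,0,0,0],[-0.015,0,0,0,0],[-0.01,0,0,0,0],[-0.005,0,-0.01,0,0],[0,0,-0.03,0,0]]'
python3 -m inch '[[0,0,-0.04,0,0],[0,0,-0.04,0,0],[0,0,-0.025,0,0],[0.0095,0.0377,0,0,0],[0.0095,0.0377,0,0,0],[0.0095,0.0377,0,0,0],[0.0095,0.0377,0,0,0],[0.0095,0.0377,0,0,0]]'
python3 -m inch '[[0.0095,0.0377,0,0,0],[0.0095,0.0377,0,0,0],[0.0095,0.0377,0,0,0],[0.0095,0.0377,0,0,0],[0.0095,0.0377,0,0,0],[0,0,0,-0.178,0],[0,0,0,-0.178,0],[0,0,0,-0.178,0]]'
python3 -m inch '[[0,0,0,-0.178,0],[0,0,0,-0.178,0],[0,0,0,-0.178,0],[0,0,0,-0.178,0],[0,0,0,-0.178,0],[0,0,0,-0.178,0],[0,0,0,-0.178,0],[0,0,0,-0.178,0]]'
python3 -c "
from h import *
s=look('w6');print(s['tcp_pos'],np.degrees(s['tool_rot']))"
```

```text
time: 16.45
tcp_pos: [0.4839, 0.221, 0.0203]
tool_rot: [3.14, 0.003, -0.227]
ft_force: [0.6, -0.2, -1.4]
width: 0.148
finger_force: 35.0
time: 17.45
tcp_pos: [0.49, 0.0257, 0.1271]
tool_rot: [-3.141, -0.002, -0.227]
ft_force: [1.3, 0.2, -1.6]
width: 0.146
finger_force: 35.0
time: 18.45
tcp_pos: [0.4937, -0.1678, 0.127]
tool_rot: [3.141, -0.001, 0.312]
ft_force: [0.1, 0.8, -1.6]
width: 0.149
finger_force: 35.0
time: 19.45
tcp_pos: [0.4937, -0.1675, 0.127]
tool_rot: [3.141, 0.001, 1.736]
ft_force: [-0.6, -0.7, -1.8]
width: 0.152
finger_force: 35.0
[ 0.49372696 -0.16754033  0.12700743] [1.79945885e+02 4.14083074e-02 9.94896468e+01]
```

View pics/w6_v.png

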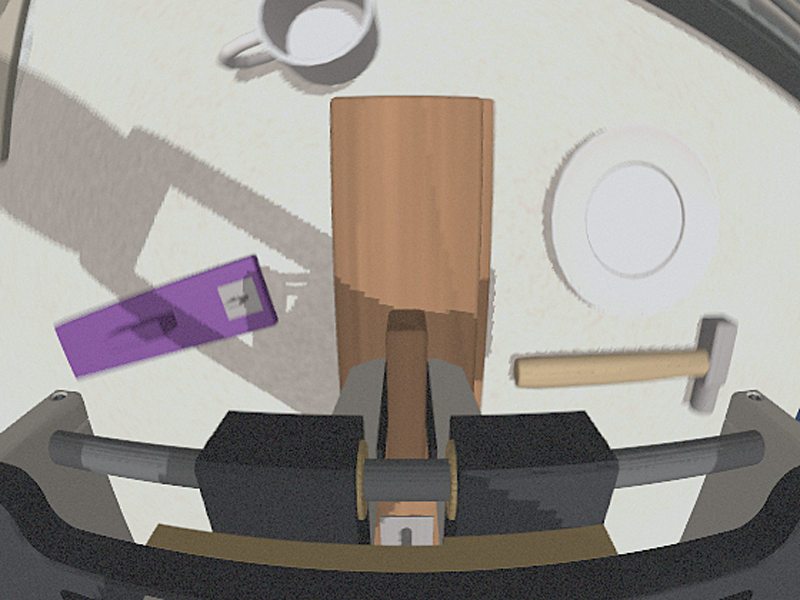

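The lid hangs straight in the gripper, edges (331–480, 97), with the staple towards the hasp end. It hides the case, so I'll refine the case pose from the first depth images by code.

Run:
```python
from h import *; import pickle
np.set_printoptions(precision=4,suppress=True)
c0=np.array([.4985,-.168]);a=np.radians(9);X=np.array([np.cos(a),np.sin(a)]);Y=np.array([-np.sin(a),np.cos(a)])
for n in('top','side'):
    d=np.load('pics/%s0.npy'%n);cm=camera_model(n);K=np.array(cm['intrinsics']);T=np.array(cm['world_from_camera'])
    v,u=np.mgrid[0:420,0:560];P=np.stack([(u-K[0,2])/K[0,0]*d,-(v-K[1,2])/K[1,1]*d,-d],-1)@T[:3,:3].T+T[:3,3]
    P=P[(d>0)];x=(P[:,:2]-c0)@X;y=(P[:,:2]-c0)@Y
    m=(abs(P[:,2]-.05)<.004)&(abs(x)<.06)&(y>-.133)&(y<.14);Q=P[m];x=x[m];y=y[m]
    print(n,m.sum(),'z',np.median(Q[:,2]))
    # edges as the outer boundary, per slices
    ys=np.arange(-.11,.115,.01);hi=[x[abs(y-t)<.005].max() for t in ys];lo=[x[abs(y-t)<.005].min() for t in ys]
    xs=np.arange(-.035,.036,.01);h2=[y[abs(x-t)<.005].max() for t in xs];l2=[y[abs(x-t)<.005].min() for t in xs]
    for nm,t,q in(('x+',ys,hi),('x-',ys,lo),('y+',xs,h2),('y-',xs,l2)):
        p=np.polyfit(t,q,1);print(nm,'med',np.median(q),'slope deg',np.degrees(p[0]))
# lid in the tool frame now
s=pickle.load(open('pics/w6.pkl','rb'))
c=wplane(np.array([(331,97),(480,97),(337,290),(478,290)])*.7,s,.127+.0228+.012)
rot=R.from_euler('xyz',s['tool_rot']).as_matrix()
print('lid in tool',(c-s['tcp_pos'])@rot, np.linalg.norm(c[0]-c[1]))
```

```text
top 869 z 0.050437605140188246
x+ med 0.04611063947574315 slope deg 0.2869311325246669
x- med -0.04238893819413452 slope deg 0.3103228853081032
y+ med 0.1256604090564567 slope deg -0.40238406474876975
y- med -0.1295944901169495 slope deg 0.1809754955709993
side 1430 z 0.05037300814182416
x+ med 0.046092209310860895 slope deg 0.14111189577476466
x- med -0.04334284710320929 slope deg 0.24185902414178945
y+ med 0.12594497854673573 slope deg 0.18740420137729932
y- med -0.12418772450634993 slope deg 5.632984270890358
lid in tool [[ 0.1073 -0.0271 -0.0349]
 [ 0.1072  0.0268 -0.0348]
 [ 0.0347 -0.0264 -0.0348]
 [ 0.0347  0.0275 -0.0348]] 0.05382508550380496
```

```bash
python3 -m inch '[[0,0.0063,0,0.018,0],[0,0,0.015,0,0],[0,0,0.02,0,0],[0,0,0.02,0,0],[0,0,0.018,0,0],[0,0,0.01,0,0],[0,0,0.007,0,0],[0,0,0,0,0]]'
cat > cmp.py <<'E'
from h import *; import sys
np.set_printoptions(precision=4,suppress=True)
s=look(sys.argv[1]);d=np.load('pics/%s.npy'%sys.argv[1]);cm=camera_model('wrist');K=np.array(cm['intrinsics']);M=np.array(cm['mount'])
print(s['tcp_pos'],np.degrees(s['tool_rot']),s['ft_force'])
v,u=np.mgrid[0:420,0:560];a=u-K[0,2];b=-(v-K[1,2]);r=np.hypot(a,b)+1e-9;th=r/K[0,0];k=d*np.tan(th)/r
P=np.stack([a*k,b*k,-d],-1)@M[:3,:3].T+M[:3,3]
W=R.from_euler('xyz',s['tool_rot']).as_matrix();Z=(P@W.T+s['tcp_pos'])[...,2]
ok=(d>0)&(P[...,0]>.035)&(P[...,0]<.2)&(abs(P[...,1])<.07)
zl=s['tcp_pos'][2]+.0348
for nm,z in(('rim',.05),('lid',zl)):
    Q=P[ok&(abs(Z-z)<.004)]; print(nm,len(Q),'xmax',np.percentile(Q[:,0],99.5))
    for t in np.arange(.04,.13,.015):
        q=Q[abs(Q[:,0]-t)<.005,1]; print(round(t,3),q.min() if len(q) else None,q.max() if len(q) else None)
E
python3 cmp.py w7
```

```text
time: 20.5
tcp_pos: [0.4996, -0.1662, 0.0358]
tool_rot: [-3.141, -0.0, 1.713]
ft_force: [-0.1, 0.9, -0.9]
width: 0.147
finger_force: 35.0
[ 0.4996 -0.1662  0.0358] [-179.9811   -0.0129   98.1193] [-0.086   0.8723 -0.9156]
rim 8374 xmax 0.15017864736431852
0.04 -0.04363298147408314 0.046316438485894826
0.055 -0.04386093753324133 0.04664621376944538
0.07 -0.04405006378991162 0.04624084731262376
0.085 -0.04412839328154518 0.04647687069975941
0.1 -0.04388001321335527 0.04612984137524472
0.115 -0.044479932278173 0.04545181116627601
lid 14591 xmax 0.14539463783739612
0.04 -0.028189645170752523 0.027860307519360396
0.055 -0.028141311124162783 0.028068980331268364
0.07 -0.02814595937658017 0.028265047176640672
0.085 -0.02812078673667236 0.027929879191668294
0.1 -0.02782218222141708 0.027775561210646216
0.115 None None
```

```bash
cat >> cmp.py <<'E'
Q=P[ok&(abs(Z-zl)<.004)&(abs(P[...,1])<.025)&(P[...,0]<.125)];print('lid end',[Q[abs(Q[:,1]-t)<.005,0].max() for t in(-.02,-.01,0,.01,.02)])
Q=P[ok&(abs(Z-.05)<.004)&(abs(P[...,1])<.042)&(P[...,0]<.145)];print('rim end',[Q[abs(Q[:,1]-t)<.004,0].max() for t in(-.038,-.02,-.01,0,.01,.02,.038)])
E
python3 cmp.py w8 | tail -2
```

```text
lid end [np.float64(0.10758358945941672), np.float64(0.1075057209709202), np.float64(0.10749067262090906), np.float64(0.10777414080262608), np.float64(0.1075231912811016)]
rim end [np.float64(0.12438038840378203), np.float64(0.12436540003929195), np.float64(0.12537783300950991), np.float64(0.12506108675566902), np.float64(0.12501653025594556), np.float64(0.12460182969783012), np.float64(0.12550009347465058)]
```

Against the rim the lid is within 1 mm in both directions and parallel to it. Lowering now.

```bash
python3 -m inch '[[0,0.001,0.004,0,0],[0,0,0.004,0,0],[0,0,0.004,0,0],[0,0,0.003,0,0],[0,0,0.002,0,0],[0,0,0.0015,0,0],[0,0,0.001,0,0],[0,0,0,0,0]]'
python3 -m inch '[[0,0,0.0005,0,0],[0,0,0.0005,0,0],[0,0,0.0005,0,0],[0,0,0.0005,0,0],[0,0,0,0,0],[0,0,0,0,0],[0,0,0,0,0],[0,0,0,0,0]]'
```

```text
time: 21.6
tcp_pos: [0.5007, -0.1661, 0.0165]
tool_rot: [-3.142, 0.0, 1.713]
ft_force: [-0.3, -0.1, -1.9]
width: 0.146
finger_force: 35.0
time: 22.6
tcp_pos: [0.5007, -0.1662, 0.0151]
tool_rot: [3.142, 0.0, 1.713]
ft_force: [-3.9, 2.2, 5.2]
width: 0.148
finger_force: 35.0
```

```bash
python3 -m inch '[[0,0,0,0,0.045],[0,0,0,0,0.045],[0,0,0,0,0.045],[0,0,-0.01,0,0.045],[0,0,-0.02,0,0.045],[0,0,-0.03,0,0.045],[0,0,-0.03,0,0.045],[0,0,-0.03,0,0.045]]'
python3 - <<'E'
import subprocess
from h import *
np.set_printoptions(precision=4,suppress=True)
s=look('w9');d=np.load('pics/w9.npy');cm=camera_model('wrist');K=np.array(cm['intrinsics']);M=np.array(cm['mount'])
v,u=np.mgrid[0:420,0:560];a=u-K[0,2];b=-(v-K[1,2]);r=np.hypot(a,b)+1e-9;k=d*np.tan(r/K[0,0])/r
W=R.from_euler('xyz',s['tool_rot']).as_matrix();P=(np.stack([a*k,b*k,-d],-1)@M[:3,:3].T+M[:3,3])@W.T+s['tcp_pos']
c=np.array([.501,-.169]);t=np.radians(8.5);X=np.array([np.cos(t),np.sin(t)]);Y=np.array([-np.sin(t),np.cos(t)])
x=(P[...,:2]-c)@X;y=(P[...,:2]-c)@Y
for xx in(-.039,-.022,-.014,.014,.022,.039): print(xx,[round(float(np.median(P[...,2][(d>0)&(abs(x-xx)<.003)&(abs(y-yy)<.004)])),4) for yy in(-.04,0,.04,.08,.1,.12)])
E
```

```text
time: 23.6
tcp_pos: [0.5008, -0.1662, 0.1363]
tool_rot: [3.141, 0.0, 1.713]
ft_force: [0.4, -0.4, -0.6]
width: 0.483
finger_force: 0.0
-0.039 [0.0499, 0.0501, 0.2762, 0.0498, 0.0497, 0.0499]
-0.022 [0.05, 0.2188, 0.2749, 0.0498, 0.0497, 0.0496]
-0.014 [0.0499, 0.05, 0.0499, 0.0499, 0.0501, 0.0499]
0.014 [0.0499, 0.0499, 0.0499, 0.0498, 0.0498, 0.0497]
0.022 [0.0499, 0.2188, 0.2736, 0.0497, 0.0498, 0.0495]
0.039 [0.05, 0.0501, 0.276, 0.0497, 0.0497, 0.0497]
```

The lid lies flush with the rim at 50 mm all round. Now the hasp, which stands at about 120°: I'll go outside it with closed fingers.

```bash
python3 -m inch '[[-0.035,0,0,-0.008,0],[-0.035,0,0,0,0],[-0.035,0,0,0,0],[-0.035,0,0,0,0],[-0.035,0,0,0,0],[-0.034,0,0,0,0],[0,0,0.02,0,0],[0,0,0.03,0,0]]'
python3 -m inch '[[0,0,0.02,0,0],[0,0,0.011,0,0],[0.01,0,0,0,0],[0.012,0,0,0,0],[0.012,0,0,0,0],[0.012,0,0,0,0],[0.012,0,0,0,0],[0,0,0,0,0]]'
python3 - <<'E'
from h import *
np.set_printoptions(precision=4,suppress=True)
s=state();c=np.array([.501,-.168]);t=np.radians(8.6);X=np.array([np.cos(t),np.sin(t)]);Y=np.array([-np.sin(t),np.cos(t)])
d=s['tcp_pos'][:2]-c;print('X',d@X,'dy from hinge',d@Y+.132,'tip z',s['tcp_pos'][2]+.04)
E
```

```text
time: 24.65
tcp_pos: [0.5321, -0.3729, 0.0843]
tool_rot: [3.14, 0.001, 1.72]
ft_force: [0.3, 0.5, 0.9]
width: 0.008
finger_force: 0.0
time: 25.65
tcp_pos: [0.5228, -0.3142, 0.0535]
tool_rot: [-3.141, -0.001, 1.722]
ft_force: [-0.8, 0.3, 0.1]
width: 0.005
finger_force: 0.0
X -0.00031915502850456953 dy from hinge -0.015817430363531393 tip z 0.0934744987753913
```

```bash
python3 -m inch '[[0.01,0,0,0,0],[0.01,0,0,0,0],[0.01,0,0,0,0],[0.01,0,0,0,0],[0.008,0,0,0,0],[0,0,0,0,0],[0,0,0,0,0],[0,0,0,0,0]]'
python3 - <<'E'
from h import *
p,d=grab('side','side10')
b=p[225:375,240:400,::-1];b=(255*(b/255.)**.8).astype('uint8')
cv2.imwrite('pics/c10.png',cv2.resize(b,None,fx=4,fy=4,interpolation=cv2.INTER_CUBIC))
E
```

```text
time: 26.65
tcp_pos: [0.5156, -0.2682, 0.0534]
tool_rot: [-3.141, -0.0, 1.721]
ft_force: [0.2, -0.1, 0.1]
width: 0.008
finger_force: 0.0
```

View pics/c10.png

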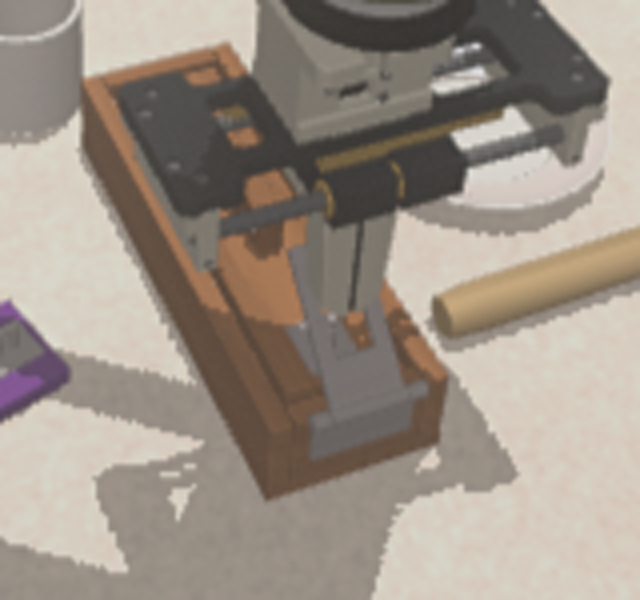

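The crop shows the hasp leaning in over the lid at about 45°, strap from (360,400) up to (300,250), with the fingers behind it. The staple is in line under the slot. I'll follow the arc down.

```bash
python3 -m inch '[[0.007,0,0.0035,0,0],[0.007,0,0.0035,0,0],[0.007,0,0.0035,0,0],[0.004,0,0.0055,0,0],[0.003,0,0.0055,0,0],[0.003,0,0.005,0,0],[0,0,0,0,0],[0,0,0,0,0]]'
python3 -m inch '[[0,0,0.0015,0,0],[0,0,0.0015,0,0],[0,0,0.0015,0,0],[0,0,0.001,0,0],[0,0,0.001,0,0],[0,0,0,0,0],[0,0,0,0,0],[0,0,0,0,0]]'
```

```text
time: 27.7
tcp_pos: [0.5135, -0.2499, 0.0292]
tool_rot: [3.137, 0.021, 1.718]
ft_force: [6.8, -49.2, -16.6]
width: 0.006
finger_force: 25.1
time: 28.7
tcp_pos: [0.5137, -0.2493, 0.0262]
tool_rot: [3.137, 0.02, 1.718]
ft_force: [-7.4, -38.6, 13.4]
width: 0.006
finger_force: 30.4
```

A force of 49 N: the closed fingers are narrower than the 20 mm slot, so they entered it and pushed on its far end. I'll back off, rise and look at the angle.

```bash
python3 -m inch '[[-0.005,0,0,0,0],[-0.005,0,0,0,0],[-0.005,0,0,0,0],[0,0,0,0,0],[0,0,0,0,0],[0,0,0,0,0],[0,0,0,0,0],[0,0,0,0,0]]'
```

```text
time: 29.7
tcp_pos: [0.515, -0.251, 0.0257]
tool_rot: [3.139, -0.0, 1.721]
ft_force: [-14.3, 15.7, 41.0]
width: 0.006
finger_force: 22.7
```

```bash
python3 -m inch '[[0,0,-0.003,0,0],[0,0,-0.003,0,0],[0,0,-0.004,0,0],[0,0,-0.004,0,0],[0,0,0,0,0],[0,0,0,0,0],[0,0,0,0,0],[0,0,0,0,0]]'
python3 - <<'E'
from h import *
np.set_printoptions(precision=4,suppress=True)
s=state();c=np.array([.501,-.168]);t=np.radians(8.6);X=np.array([np.cos(t),np.sin(t)]);Y=np.array([-np.sin(t),np.cos(t)])
d=s['tcp_pos'][:2]-c;print('X',d@X,'dy',d@Y+.132,'tip z',s['tcp_pos'][2]+.04,s['ft_force'])
p,dd=grab('side','side11');cm=camera_model('side');K=np.array(cm['intrinsics']);T=np.array(cm['world_from_camera'])
v,u=np.mgrid[0:420,0:560];P=np.stack([(u-K[0,2])/K[0,0]*dd,-(v-K[1,2])/K[1,1]*dd,-dd],-1)@T[:3,:3].T+T[:3,3]
x=(P[...,:2]-c)@X;y=(P[...,:2]-c)@Y+.132
for xx in(-.030,-.0225,-.014,-.0,.014):
  print(xx,[(round(yy,3),round(float(np.median(P[...,2][m])),3)) for yy in np.arange(-.01,.11,.008) if (m:=(dd>0)&(abs(x-xx)<.003)&(abs(y-yy)<.004)&(P[...,2]<.15)).any()])
E
```

```text
time: 30.7
tcp_pos: [0.5133, -0.2522, 0.0344]
tool_rot: [-3.141, -0.0, 1.721]
ft_force: [0.1, 0.3, -0.3]
width: 0.005
finger_force: 0.0
X -0.00046382529818152603 dy 0.04694925921618941 tip z 0.07435226848587376 [ 0.1422  0.2985 -0.3455]
-0.03 [(np.float64(-0.01), 0.0), (np.float64(-0.002), 0.002), (np.float64(0.006), 0.029), (np.float64(0.014), 0.051), (np.float64(0.022), 0.046), (np.float64(0.03), 0.045), (np.float64(0.038), 0.047), (np.float64(0.046), 0.045), (np.float64(0.054), 0.045), (np.float64(0.062), 0.044), (np.float64(0.07), 0.045), (np.float64(0.078), 0.044), (np.float64(0.086), 0.045), (np.float64(0.094), 0.046), (np.float64(0.102), 0.046)]
-0.0225 [(np.float64(-0.01), 0.001), (np.float64(-0.002), 0.036), (np.float64(0.006), 0.017), (np.float64(0.014), 0.05), (np.float64(0.022), 0.05), (np.float64(0.03), 0.051), (np.float64(0.038), 0.051), (np.float64(0.046), 0.051), (np.float64(0.054), 0.05), (np.float64(0.062), 0.05), (np.float64(0.07), 0.051), (np.float64(0.078), 0.051), (np.float64(0.086), 0.051), (np.float64(0.094), 0.05), (np.float64(0.102), 0.05)]
-0.014 [(np.float
[... 301 characters left out ...]
oat64(0.078), 0.05), (np.float64(0.086), 0.051), (np.float64(0.094), 0.051), (np.float64(0.102), 0.051)]
-0.0 [(np.float64(-0.01), 0.001), (np.float64(-0.002), 0.035), (np.float64(0.006), 0.019), (np.float64(0.014), 0.06), (np.float64(0.022), 0.062), (np.float64(0.03), 0.054), (np.float64(0.038), 0.095), (np.float64(0.046), 0.053), (np.float64(0.054), 0.052), (np.float64(0.062), 0.05), (np.float64(0.094), 0.05), (np.float64(0.102), 0.059)]
0.014 [(np.float64(-0.01), 0.0), (np.float64(-0.002), 0.041), (np.float64(0.006), 0.027), (np.float64(0.014), 0.059), (np.float64(0.022), 0.061), (np.float64(0.03), 0.063), (np.float64(0.038), 0.101), (np.float64(0.046), 0.066), (np.float64(0.054), 0.052)]
```

The hasp stands at about 12°, the fingers are free and the lid is still flush. I'll press on the solid end from above.

```bash
python3 -m inch '[[0,0,-0.015,0,0],[0,0,-0.015,0,0],[0.01,0,0,0,0],[0.01,0,0,0,0],[0,0,0.012,0,0],[0,0,0.012,0,0],[0,0,0.006,0,0],[0,0,0.005,0,0]]'
python3 -m inch '[[0,0,0.003,0,0],[0,0,0.0025,0,0],[0,0,0.002,0,0],[0,0,0.0015,0,0],[0,0,0.001,0,0],[0,0,0,0,0],[0,0,0,0,0],[0,0,0,0,0]]'
```

```text
time: 31.75
tcp_pos: [0.5099, -0.2324, 0.0286]
tool_rot: [-3.141, -0.001, 1.721]
ft_force: [0.3, 0.5, 0.6]
width: 0.007
finger_force: 0.4
time: 32.75
tcp_pos: [0.5104, -0.2325, 0.0196]
tool_rot: [3.142, 0.0, 1.721]
ft_force: [0.5, -0.0, -0.7]
width: 0.007
finger_force: 0.0
```

```bash
python3 -m inch '[[0,0,0.001,0,0],[0,0,0.001,0,0],[0,0,0.0005,0,0],[0,0,0.0005,0,0],[0,0,0,0,0],[0,0,0,0,0],[0,0,0,0,0],[0,0,0,0,0]]'
python3 -m inch '[[0,0,0.0005,0,0],[0,0,0.0005,0,0],[0,0,0.0005,0,0],[0,0,0,0,0],[0,0,0,0,0],[0,0,0,0,0],[0,0,0,0,0],[0,0,0,0,0]]'
```

```text
time: 33.75
tcp_pos: [0.5105, -0.2324, 0.017]
tool_rot: [3.141, 0.0, 1.721]
ft_force: [-2.9, 2.1, 5.6]
width: 0.003
finger_force: 2.6
time: 34.75
tcp_pos: [0.5106, -0.2325, 0.0166]
tool_rot: [3.141, 0.0, 1.721]
ft_force: [-5.3, 4.9, 14.4]
width: 0.002
finger_force: 7.3
```

```bash
python3 -m inch '[[0,0,0.0005,0,0],[0,0,0,0,0],[0,0,-0.002,0,0],[0,0,-0.02,0,0],[0,0,-0.03,0,0],[0,0,-0.04,0,0],[-0.04,0,-0.03,0,0],[-0.04,0,0,0,0]]'
python3 -m inch '[[-0.045,0,0,0,0],[-0.045,0,0,0,0],[-0.045,0,0,0,0],[0,0,0,0,0],[0,0,0,0,0],[0,0,0,0,0],[0,0,0,0,0],[0,0,0,0,0]]'
python3 - <<'E'
from h import *
np.set_printoptions(precision=4,suppress=True)
s=look('w12');dw=np.load('pics/w12.npy');c=np.array([.501,-.168]);t=np.radians(8.6);X=np.array([np.cos(t),np.sin(t)]);Y=np.array([-np.sin(t),np.cos(t)])
cm=camera_model('wrist');K=np.array(cm['intrinsics']);M=np.array(cm['mount'])
v,u=np.mgrid[0:420,0:560];a=u-K[0,2];b=-(v-K[1,2]);r=np.hypot(a,b)+1e-9;k=dw*np.tan(r/K[0,0])/r
W=R.from_euler('xyz',s['tool_rot']).as_matrix();P=(np.stack([a*k,b*k,-dw],-1)@M[:3,:3].T+M[:3,3])@W.T+s['tcp_pos']
x=(P[...,:2]-c)@X;y=(P[...,:2]-c)@Y+.132
for xx in(-.039,-.0225,-.014,-.0,.014,.0225):
  print(xx,[(round(float(yy),3),round(float(np.median(P[...,2][m])),4)) for yy in np.arange(.006,.11,.008) if (m:=(dw>0)&(abs(x-xx)<.002)&(abs(y-yy)<.003)&(P[...,2]<.15)).any()])
b=cv2.imread('pics/w12_v.png')
p,_=grab('side','side12');q=p[205:385,220:420,::-1]
o=np.zeros((600,800,3),'uint8');o[:360,:400]=cv2.resize(q,(400,360),interpolation=cv2.INTER_CUBIC)
o[:300,400:]=cv2.resize(b,(400,300)); 
p2,_=grab('top','top12');o[300:600,400:]=cv2.resize(p2[90:270,170:410,::-1],(400,300))
cv2.imwrite('pics/c12.png',o)
E
```

```text
time: 35.75
tcp_pos: [0.5249, -0.3138, 0.1421]
tool_rot: [3.136, 0.005, 1.722]
ft_force: [0.7, 0.4, -0.4]
width: 0.008
finger_force: 0.0
time: 36.75
tcp_pos: [0.5427, -0.4444, 0.137]
tool_rot: [3.141, 0.0, 1.722]
ft_force: [0.3, 0.9, 0.5]
width: 0.002
finger_force: 0.0
-0.039 [(0.006, 0.035), (0.014, 0.0497), (0.022, 0.0498), (0.03, 0.0497), (0.038, 0.0497), (0.046, 0.0496)]
-0.0225 [(0.006, 0.0484), (0.014, 0.0495), (0.022, 0.0488), (0.03, 0.0498), (0.038, 0.0495), (0.046, 0.0494)]
-0.014 [(0.006, 0.055), (0.014, 0.0558), (0.022, 0.056), (0.03, 0.056), (0.038, 0.0558)]
-0.0 [(0.006, 0.0555), (0.014, 0.0558), (0.022, 0.0553), (0.03, 0.0511), (0.038, 0.0659)]
0.014 [(0.006, 0.0549), (0.014, 0.0558), (0.022, 0.0555), (0.03, 0.0557), (0.038, 0.0562)]
0.0225 [(0.006, 0.0487), (0.014, 0.0493), (0.022, 0.0488), (0.03, 0.0501), (0.038, 0.0497), (0.046, 0.0497)]
```

View pics/c12.png

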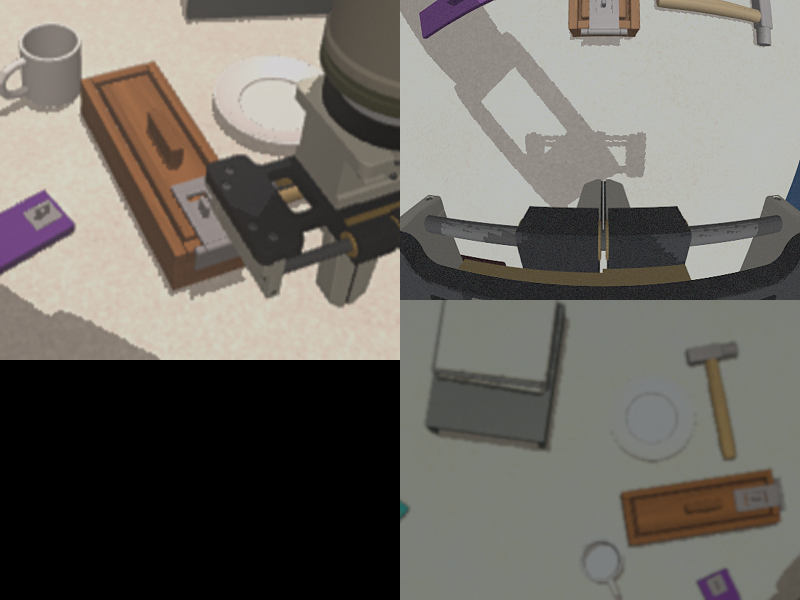

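The hasp lies flat at 56 mm with the staple through its slot at 66 mm, as the side crop shows near (205,205). The lid is flush, and the plate, hammer and mug are where they were. Handing in.

```bash
python3 -c "
from plant import sign_off
print(sign_off())"
```

```text
the job is handed in; nothing more can be done
None
```

The job is handed in at about 37 s of robot time: the lid was drawn out, laid flush in the case with its staple at the hasp's end, and the hasp closed flat with the staple through its slot. On the first closing try the fingers caught in the hasp's slot, with up to 49 N read at the wrist, over 40 N on the fingers. The plate, hammer and mug stayed where they were.

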